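# Dock the tooth-shade meter and run its white calibration

## Task

Calibrate the shade meter before the next shade take: lay it display up in the sloping cradle of its calibration dock and slide it down, gently, until its nose is fully home under the black hood against the white tile, and let go of it. Then, with the meter sitting home, press the dock's blue button fully down and release it. Leave the cast, the powder jar, the dropper bottle and the tweezers where they are.

Things in the scene. Friction and masses are not known exactly. Their poses are not given: they have to be found in the camera images.
- shade_meter: tooth-shade meter, loose, 200 g: white bar 34 wide (y), 30 high (z), with a slim round nose, lying on the 3 mm blue mat. Origin on its underside: bar from x = -60 to +75 mm; nose from x = -60 to its tip at x = -110, axis at z = 15, diameter 25 at the bar, 14 over the last 10 mm. +z leaves the face with the display (up as it lies). Grip across the 34 mm width near x = +10 mm, its balance point
- meter_display (a point): centre of the dark display window on the meter's upper face, on the nose half of the bar (x = -20, y = 0, z = 30 mm in the meter's frame)
- dock: calibration dock, fixed: white plinth 200 x 130 mm, deck 23 mm above the bench, with a sloping cradle on a grey wedge left (+y) of its middle and a blue push button front right. Origin on the bench under the plinth's centre; +x runs along the cradle, away from the robot
- cradle: cradle of the dock; its frame is where the meter's frame lies when home. x runs up the slope, 30 degrees from level, away from the robot; floor z = 0, z square to it. White forks at x = -56 to -26 and 46 to 74 mm hold the bar: walls 37.5 mm apart, flared lips 20 high; between them the sides are open for fingers. Black hood over x = -124 to -92: inside 25 wide, roof from z = 27.5 to 32.5
- tile_center (a point): centre of the white tile's face inside the hood (x = -110, z = 15 mm in the cradle's frame), where the nose tip rests when home. The nose enters the hood from up the slope: lay the meter in the forks 25 to 30 mm up the slope from home, then slide it down
- cal_button (a joint): travel of the dock's blue push button, m: 0 released, 0.005 fully down; it springs back by itself; fully down takes about 4 N straight down
- cal_button_top (a point): centre of the top face of the blue button (22 mm across); it moves down with the button
- white_cast: white plaster jaw cast, 56 x 60 x 28 mm, loose behind the mat; origin under its centre
- powder_jar: clear jar with white lid, 48 mm across, 58 mm high, loose behind the mat; origin under its centre
- dropper: small brown dropper bottle with white cap, 26 mm across, 73 mm high, standing loose behind the mat; origin under its centre
- tweezers: steel tweezers, 130 mm long (along y), 22 wide, 9 high, lying loose at the back; origin under their centre

How it is judged:
By the outcome, as a careful person would: the job done as asked, in the order asked, and still so for the second after the job is handed in, with the robot touching nothing.
It also fails if it takes over 43 s, if anything falls off the work surface, if the arm or the gripper's body presses on something with over 40 N, if the wrist force passes 120 N, or if a joint passes its speed limit or range.

## Robot

A 6-joint arm with a two-finger parallel gripper is mounted at the origin on a cart in front of the work surface, level with it; the furniture and walls round the work are solid. World frame = base frame: x ahead of the robot, y to its left, z up, the work surface at z = 0. Lengths are in m, angles in degrees, forces in N, time in s.
With the tool pointing down it reaches from about 0.3 to 0.825 m from the base axis. Payload 5.4 kg.
Tool frame: the origin (TCP) lies on the centre line of the jaws, within the pads' length; the fingertips stand ctrl.nose_length ahead of it and the grasp point (between the pads) lies 6 mm ahead of it (ctrl.nose_length is the distance from the TCP to the fingertips, in m); z points along the fingers, y is the line along which they close (so a half turn about z gives the same grasp; the last joint's range is limited). The gripper opens to 92 mm and grips with 3 to 60 N. Pads are 20 mm wide; open, the fingers measure 128 mm over their backs; the gripper's body (75 mm by 189 mm) begins 69 mm behind the grasp point.
Start: joints at [-12.038, 9.076, 91.501, -0, 79.423, -12.038], TCP at [0.575, -0, 0.24] pointing down, gripper open.
Joint ranges: [-166.64, 166.64], [-54.1, 131.32], [10.49, 154.53], [-73.88, 253.88], [9.74, 151.15], [-171.62, 171.62]. Speed limits (degrees/s): [147.25, 147.25, 180, 180, 180, 180].

## Interface

Orientations are given as [roll, pitch, yaw] about the fixed x, y, z axes, in that order (R = Rz(yaw) Ry(pitch) Rx(roll)).
In Python, from station import readout, camera, ctrl, finder gives the robot as it stands. The module is installed in compiled form; this text tells all that it offers.
- The arm moves only by the tool send_rows, never from a script. Its argument "rows" is a list of rows, each a list of 6 numbers: the shift along the tool's x, y, z in mm, then the turn, a rotation vector about the tool's x, y, z in rad. In form: [[tx, ty, tz, rx, ry, rz], ...]. A call has 1 to 8 rows; each row shifts and turns the commanded pose from where the row before left it, along the tool's axes as they then stand; what a row does not reach is not made up. A row lasts 1/8 s, in which the tool goes at most 62.5 mm and 10.7 degrees, less where a joint would pass 70% of its speed; a pose out of reach is approached as far as the arm can. A call with a gripper value outside its range is refused whole. "gripper" is the opening, from 0 (shut) to 1 (fully open), set as the call begins (left out, the last holds). The fingers move at their own pace and stop on an object; "newtons" is the grip in N (left out, the last holds). Time passes only in rows, so rows that do not move let the fingers close. It gives the time, the measured TCP pose, the force, the opening and the grip force at its end, in the units of the state.
- readout.get_state(): the state, without advancing time (a new reading comes with each control period).
- camera(name): name is "scene" or "side" or "wrist"; returns a dict with "image" (480x640x3 uint8, red, green, blue), "vertical_fov" (degrees; the focal length in pixels is half the picture's height over the tangent of half this angle, whatever the lens; pixels are square), "cx", "cy" (the principal point, pixels), "view" (4x4, takes a point from world to camera coordinates). Camera axes: x right, y down, z forward; pixel columns grow to the right and rows downward; lengths in m; the calibration is good to about 2 mm. A picture is of the moment at which its call begins. There is no depth.
- ctrl.job_done(): hands the job in; it is judged then, once.
Trained networks look in the newest picture that a camera, given by its name, has taken for a name from the list of things; names that differ only in an ending like _2 or _b are one class to them, and where a whole thing is asked for, a point or a joint stands for the part that bears it (a point fixed in the world has none). Each returns a list of dicts, best first, with "score" (0 to 1); they miss things now and then, are a little off and sometimes report something else, mostly with a low value. They report only what shows in the picture. A call takes as long as a camera call.
- finder.recognise(query, camera): "location" ([column, row] in pixels, amid what is visible of it).
- finder.mark_of(query, camera): "location" ([column, row] in pixels: a listed point, or the origin of a listed thing).
The state is a dict: "time": time; "joints": joint angles; "dq": joint speeds; "joint_efforts": joint torques, N m; "eef_pos": TCP position; "tool_rot": TCP orientation; "force": force on the tool from outside, world axes, zero at the start; "wrist_torque": the same for the moment, N m; "grip_width": finger opening in m; "grip_force": force on a finger pad.
Only numpy, scipy, OpenCV 4.12 (cv2) and the standard library are available. Lean on these libraries where they do the work, as an engineer would, in place of code of your own. Each camera call takes 0.05 s, during which the arm holds its last target. There are 200 camera calls.

## Working session

There is one attempt and no reset: what is moved stays moved. The work goes in short steps, Python scripts to look and compute and a tool call to move; the robot and the scene stay as the last step left them, time stands still between calls to the robot, and variables do not carry over. Pictures are saved under pics/ and viewed, at most 10 in all, crops included, and the job is handed in when it is done.

Besides the shell and the picture viewer there is one more tool, called after "Call:" as a command line: name --pt "numbers of a row" for each row, then --argument value for the rest. send_rows: Moves the arm, as the interface text tells. Its arguments: {"type":"object","properties":{"rows":{"type":"array"},"gripper":{"type":"number"},"newtons":{"type":"number"}},"required":["rows"]}

```bash
mkdir -p pics
cat > h.py <<'E'
import numpy as np, cv2
from station import readout, camera, ctrl, finder
from scipy.spatial.transform import Rotation as R
def K(c):
    f=240/np.tan(np.radians(c["vertical_fov"])/2); return f
def ray(c,p):
    V=np.array(c["view"]); f=K(c); d=V[:3,:3].T@np.array([(p[0]-c["cx"])/f,(p[1]-c["cy"])/f,1]); o=-V[:3,:3].T@V[:3,3]; return o,d/np.linalg.norm(d)
def onz(c,p,z):
    o,d=ray(c,p); return o+d*(z-o[2])/d[2]
def tri(rs):
    A=sum(np.eye(3)-np.outer(d,d) for o,d in rs); b=sum((np.eye(3)-np.outer(d,d))@o for o,d in rs); x=np.linalg.solve(A,b)
    return x,[np.linalg.norm((np.eye(3)-np.outer(d,d))@(x-o))*1e3 for o,d in rs]
def proj(c,P):
    V=np.array(c["view"]); q=V[:3,:3]@np.array(P)+V[:3,3]; f=K(c); return q[:2]/q[2]*f+[c["cx"],c["cy"]]
E
python3 - <<'E'
from h import *
np.set_printoptions(precision=4,suppress=True)
print(ctrl.nose_length, readout.get_state())
cs={}
for n in ["scene","side","wrist"]:
    c=camera(n); cs[n]=c
    cv2.imwrite(f"pics/a_{n}.png",c["image"][:,:,::-1])
    print(n,c["vertical_fov"],c["cx"],c["cy"],np.array(c["view"]))
    for q in ["shade_meter","meter_display","dock","cradle","tile_center","cal_button_top","white_cast","powder_jar","dropper","tweezers"]:
        print(q,[(np.round(m["location"],1),round(m["score"],2)) for m in finder.mark_of(q,n)][:2],[(np.round(m["location"],1),round(m["score"],2)) for m in finder.recognise(q,n)][:1])
E
```

```text
0.025 {'time': 0.0, 'joints': array([-12.0349,   9.114 ,  91.5729,  -0.0014,  79.4211, -12.04  ]), 'dq': array([ 0.083 , -0.0216,  0.0557,  0.008 ,  0.0851,  0.0162]), 'joint_efforts': array([  0.0005, -38.5571, -32.2104,   0.0701,   0.0378,  -0.0002]), 'eef_pos': array([0.5744, 0.0001, 0.2386]), 'tool_rot': array([-179.894 ,   -0.0212,   90.0054]), 'force': array([-0.2321, -0.0447, -0.3322]), 'wrist_torque': array([-0.0131, -0.0851,  0.0462]), 'grip_force': 0.0, 'grip_width': 0.09186794154124882}
scene 49.819235079803924 319.15805667948706 239.5331149247419 [[ 0.7292 -0.6842 -0.0133 -0.3857]
 [-0.4899 -0.5083 -0.7083  0.3096]
 [ 0.4779  0.523  -0.7058  0.969 ]
 [ 0.      0.      0.      1.    ]]
shade_meter [(array([269.2, 252.3]), 0.64)] [(array([264.9, 252. ]), 0.79)]
meter_display [(array([262.6, 251.2]), 0.9)] [(array([264.1, 251.7]), 0.66)]
dock [(array([226.5, 198.2]), 0.61)] [(array([226.4, 189.6]), 0.69)]
cradle [(array([224.5, 197.7]), 0.62), (array([222.6, 166.2]), 0.56)] [(array([208.6, 178. ]), 0.94)]
tile_center [(array([189.4, 196.3]), 0.73)] [(array([213.6, 177.2]), 0
[... 1458 characters left out ...]
  0.0004 -0.0005 -0.5745]
 [ 0.0005 -0.9647  0.2634 -0.031 ]
 [-0.0004 -0.2634 -0.9647  0.3894]
 [ 0.      0.      0.      1.    ]]
shade_meter [(array([217.4, 122.8]), 0.79)] [(array([207.7, 122.1]), 0.61)]
meter_display [(array([185. , 126.6]), 0.84)] [(array([206.3, 125. ]), 0.66)]
dock [] []
cradle [] []
tile_center [(array([381.4, 180. ]), 0.19)] []
cal_button_top [(array([386.9, 287.6]), 0.63)] []
white_cast [(array([404.5, 106.1]), 0.84), (array([388.3, 289.6]), 0.63)] [(array([410.7, 104.1]), 0.6)]
powder_jar [(array([385.4, 290.8]), 0.76)] [(array([390.6, 302.5]), 0.91)]
dropper [(array([382.8, 181.4]), 0.7)] [(array([386.1, 182.2]), 0.7)]
tweezers [] [(array([426.3, 265.6]), 0.62)]
```

Run:
```python
from h import *
a=cv2.imread("pics/a_scene.png");b=cv2.imread("pics/a_side.png")
cv2.imwrite("pics/crop1.png",np.hstack([cv2.resize(a[120:320,150:350],(400,400),interpolation=cv2.INTER_CUBIC),cv2.resize(b[120:320,160:360],(400,400),interpolation=cv2.INTER_CUBIC)]))
```

```text
(no output)
```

View pics/crop1.png

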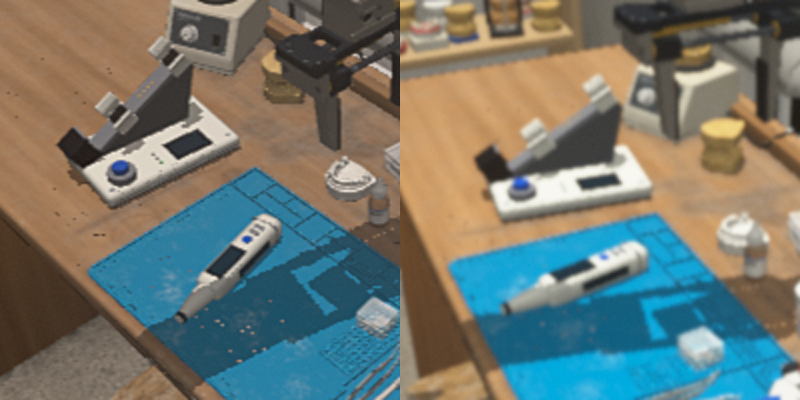

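View pics/a_wrist.png

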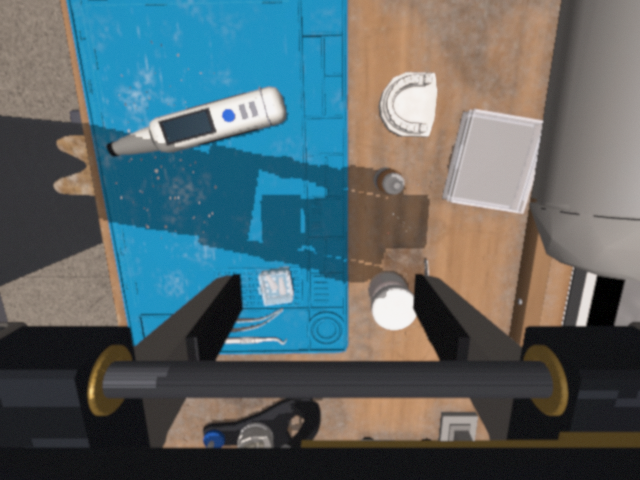

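The wrist picture shows the meter's nose tip near (112,149) and its tail near (285,105). In the scene and side crops, the dock is left of the mat, with the button front right and the hood nearest the robot.

Run:
```python
from h import *
np.set_printoptions(precision=4,suppress=True)
w=camera("wrist");s=camera("scene");d=camera("side")
# meter
t=onz(w,(112,149),.018);e=onz(w,(283,105),.018);dp=onz(w,(188,125.5),.033)
print("tip",t,"tail",e,"len",np.linalg.norm(e-t),"yaw",np.degrees(np.arctan2(*(e-t)[1::-1])),"disp",dp)
print("tri tip",tri([ray(w,(112,149)),ray(s,(241.5,279)),ray(d,(212.5,274))]))
print("tri disp",tri([ray(w,(188,125.5)),ray(s,(262.6,251.2)),ray(d,(247.2,253.8))]))
def cs(p): return (150+p[0]/2,120+p[1]/2)
def cd(p): return (160+(p[0]-400)/2,120+p[1]/2)
P={"button":((121,164),(521,184)),"cornerFR":((106,197),(497,211)),"cornerBR":((240,140),(651,183)),}
for k,(a,b) in P.items():
    print(k,tri([ray(s,cs(a)),ray(d,cd(b))]),onz(s,cs(a),.023),onz(d,cd(b),.023))
```

```text
tip [0.3531 0.0712 0.018 ] tail [0.5304 0.1136 0.018 ] len 0.18228902936507108 yaw 13.445290091911682 disp [0.4395 0.0933 0.033 ]
tri tip (array([0.3539, 0.0702, 0.0182]), [np.float64(1.1524108609996808), np.float64(1.6579252854560507), np.float64(0.652692017770979)])
tri disp (array([0.4387, 0.0935, 0.0318]), [np.float64(0.3569789909619612), np.float64(3.020067703214075), np.float64(2.864040153252498)])
button (array([0.4459, 0.3188, 0.0344]), [np.float64(1.179452699760037), np.float64(1.1794526997602175)]) [0.4535 0.3319 0.023 ] [0.4499 0.3397 0.023 ]
cornerFR (array([0.4078, 0.3031, 0.0119]), [np.float64(0.9923480445850708), np.float64(0.9923480445849909)]) [0.4034 0.2923 0.023 ] [0.4024 0.2813 0.023 ]
cornerBR (array([0.5974, 0.2613, 0.0252]), [np.float64(2.518553881208901), np.float64(2.5185538812088883)]) [0.5959 0.262  0.023 ] [0.602  0.2682 0.023 ]
```

```bash
cat >> h.py <<'E'
def plan(p,Rt,n,p0=None,R0=None):
    "n equal rows from the measured pose to p (m), Rt (Rotation)"
    if p0 is None:
        s=readout.get_state(); p0=s["eef_pos"]; R0=R.from_euler("xyz",s["tool_rot"],degrees=True)
    w=(R0.inv()*Rt).as_rotvec()/n
    S=sum((R.from_rotvec(w*k).as_matrix() for k in range(n)),np.zeros((3,3)))
    v=np.linalg.solve(S,R0.inv().apply(np.array(p)-p0))*1000
    print(n,"rows of",np.round(v,2).tolist(),np.round(w,4).tolist(),"deg/row",round(np.degrees(np.linalg.norm(w)),1),"mm/row",round(np.linalg.norm(v),1))
def down(yaw): return R.from_euler("xyz",[180,0,yaw],degrees=True)
E
python3 - <<'E'
from h import *
plan([.48,.30,.28],down(-11),10)
E
```

```text
10 rows of [16.29, -31.99, -4.04] [0.0, -0.0, 0.1763] deg/row 10.1 mm/row 36.1
```

Call:
send_rows --pt "16.3 -32 -4 0 0 0.176" --pt "16.3 -32 -4 0 0 0.176" --pt "16.3 -32 -4 0 0 0.176" --pt "16.3 -32 -4 0 0 0.176" --pt "16.3 -32 -4 0 0 0.176" --gripper 1

```text
time: 3.92
eef_pos: [0.4559, 0.1284, 0.2599]
tool_rot: [180.0, -0.0, 39.2]
force: [0.2, -0.1, 0.5]
grip_width: 0.0921
grip_force: 0.0
```

Call:
send_rows --pt "16.3 -32 -4 0 0 0.176" --pt "16.3 -32 -4 0 0 0.176" --pt "16.3 -32 -4 0 0 0.176" --pt "16.3 -32 -4 0 0 0.176" --pt "16.3 -32 -4 0 0 0.176" --pt "0 0 0 0 0 0" --pt "0 0 0 0 0 0"

```text
time: 4.8
eef_pos: [0.4793, 0.2996, 0.2793]
tool_rot: [180.0, 0.0, -10.7]
force: [1.1, -0.5, -0.1]
grip_width: 0.0918
grip_force: 0.0
```

Run:
```python
from h import *
np.set_printoptions(precision=4,suppress=True)
import pickle
print(readout.get_state()["eef_pos"],readout.get_state()["tool_rot"])
c=camera("wrist"); pickle.dump(c,open("w1.pkl","wb")); cv2.imwrite("pics/w1.png",c["image"][:,:,::-1])
for q in ["dock","cradle","tile_center","cal_button_top","meter_display","shade_meter"]:
    print(q,[(np.round(m["location"],1),round(m["score"],2)) for m in finder.mark_of(q,"wrist")][:2])
```

```text
[0.4793 0.2996 0.2793] [179.9581   0.0346 -10.7382]
dock [(array([280.8, 186. ]), 0.59)]
cradle [(array([250.3, 188.9]), 0.72)]
tile_center [(array([268.8, 271.2]), 0.63), (array([462.6,  18.7]), 0.2)]
cal_button_top [(array([324.3, 251.4]), 0.77)]
meter_display [(array([506.9, 217.3]), 0.97)]
shade_meter [(array([490.8, 196. ]), 0.93)]
```

View pics/w1.png

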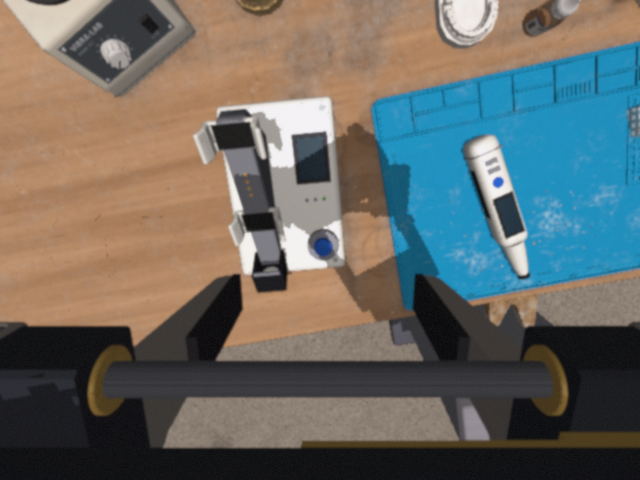

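The wrist view shows the whole dock: plinth corners near (218,106), (330,98) and (343,265), the button at (323,246), the cradle running from the hood (270,275) to the upper fork (235,135), and the meter on the right.

Run:
```python
from h import *
a=cv2.imread("pics/w1.png")[90:300,190:360]
cv2.imwrite("pics/w1c.png",cv2.resize(a,None,fx=2.85,fy=2.85,interpolation=cv2.INTER_CUBIC))
```

```text
(no output)
```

View pics/w1c.png

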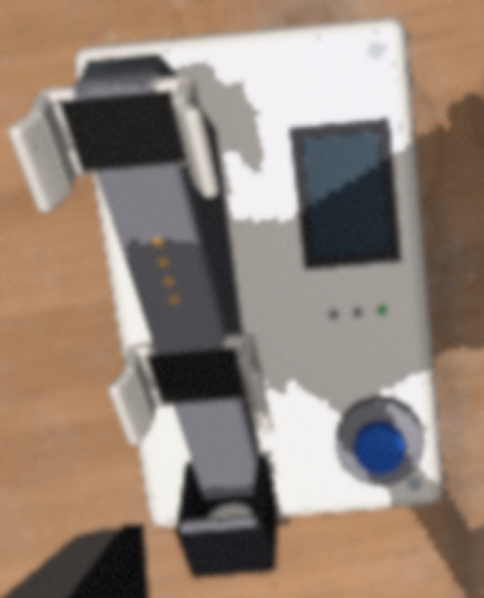

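Call:
send_rows --pt "25 36 0 0 0 0" --pt "22 36 0 0 0 0" --pt "0 36 0 0 0 0" --pt "0 36 0 0 0 0" --pt "0 0 0 0 0 0" --pt "0 0 0 0 0 0"

```text
time: 5.9
eef_pos: [0.4987, 0.1502, 0.2798]
tool_rot: [-180.0, -0.0, -10.8]
force: [0.1, -0.2, 0.3]
grip_width: 0.0917
grip_force: 0.0
```

Run:
```python
from h import *
import pickle
c=camera("wrist"); pickle.dump(c,open("w2.pkl","wb")); cv2.imwrite("pics/w2.png",c["image"][:,:,::-1])
print(finder.mark_of("cal_button_top","wrist"))
b=finder.mark_of("cal_button_top","wrist")[0]["location"]; print(b)
# predicted dock extent
q=[proj(c,[x,y,.03]) for x,y in [(.40,.42),(.62,.42),(.40,.25),(.62,.25)]]; print(np.round(q))
q=np.array(q); x0=int(max(0,q[:,0].min()-15)); y0=int(max(0,q[:,1].min()-25)); a=c["image"][y0:y0+230,x0:x0+230,::-1]
print(x0,y0); cv2.imwrite("pics/w2c.png",cv2.resize(a,None,fx=2.6,fy=2.6,interpolation=cv2.INTER_CUBIC))
```

```text
[{'location': [204.1, 284.3], 'score': 0.64}]
[204.1, 284.3]
[[133. 327.]
 [ 67. 153.]
 [263. 304.]
 [215. 122.]]
52 97
```

View pics/w2c.png

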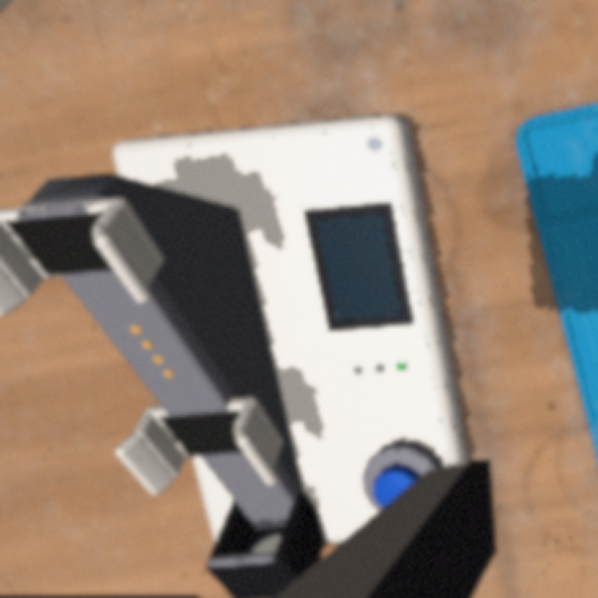

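The second view shows the forks, the four orange contact dots along the cradle's centre line (crop (134,329) to (168,375)), and the hood opening at (265,545). I'll triangulate these between the two views and fit the cradle frame.

```bash
cat > fit.py <<'E'
from h import *
import pickle
from scipy.optimize import least_squares
np.set_printoptions(precision=4,suppress=True)
c1=pickle.load(open("w1.pkl","rb"));c2=pickle.load(open("w2.pkl","rb"))
a=lambda p:(190+p[0]/2.85,90+p[1]/2.85)
b=lambda p:(52+p[0]/2.6,97+p[1]/2.6)
F={"d1":((157,241),(134,329)),"d2":((163,262),(146,344)),"d3":((168,281),(157,360)),"d4":((173,299),(168,375)),
"L-26":((148,352),(165,416)),"L-56":((160,402),(183,450)),"U74":((66,100),(10,222)),"U46":((84,170),(45,272)),
"BR":((404,19),(410,116)),"BL":((79,49),(114,143)),"btn":((379,447),(394,487))}
for k,(p,q) in F.items(): print(k,*tri([ray(c1,a(p)),ray(c2,b(q))]))
# fit: dock x,y,yaw ; cradle origin xyz in dock frame, slope 30
def model(t,corr=None):
    D=R.from_euler("z",t[2]); C=D*R.from_euler("y",-np.pi/6)
    o=np.array([t[0],t[1],0]); co=o+D.apply(t[3:6])
    return D,C,o,co
def res(t):
    D,C,o,co=model(t); r=[]
    pts={"L-26":C.apply([-.026,.01875,0])+co,"L-56":C.apply([-.056,.01875,0])+co,"U74":C.apply([.074,.01875,0])+co,"U46":C.apply([.046,.01875,0])+co,
     "BR":D.apply([.1,-.065,.023])+o,"BL":D.apply([.1,.065,.023])+o}
    for k,P in pts.items(): r+=list(proj(c1,P)-a(F[k][0]))+list(proj(c2,P)-b(F[k][1]))
    r+=list(proj(c1,D.apply([-.1,-.065,.023])+o)-a((440,500)))
    r+=list(proj(c1,D.apply([-.1,.065,.023])+o)-a((155,523)))
    for i,k in enumerate(["d1","d2","d3","d4"]):
        P=C.apply([t[6]-i*t[7],0,0])+co; r+=list(proj(c1,P)-a(F[k][0]))+list(proj(c2,P)-b(F[k][1]))
    return np.array(r)
s=least_squares(res,[.51,.33,-.2,0,.03,.07,.03,.01],loss="soft_l1")
print(s.x,np.degrees(s.x[2])); print(res(s.x).reshape(-1,2).round(1).tolist())
D,C,o,co=model(s.x); print("cradle origin",co,"tile",co+C.apply([-.11,0,.015]))
E
python3 fit.py
```

```text
d1 [0.5415 0.3658 0.0923] [np.float64(0.08395037223965812), np.float64(0.08395037223961267)]
d2 [0.5344 0.3667 0.0874] [np.float64(0.11562567160413502), np.float64(0.1156256716042847)]
d3 [0.5272 0.3676 0.0833] [np.float64(0.16509468306439298), np.float64(0.16509468306442)]
d4 [0.5202 0.3685 0.0789] [np.float64(0.43068489484790673), np.float64(0.4306848948478296)]
L-26 [0.5013 0.386  0.064 ] [np.float64(0.5838107649518475), np.float64(0.5838107649516711)]
L-56 [0.4821 0.3884 0.0572] [np.float64(0.9641640267636759), np.float64(0.9641640267637189)]
U74 [0.587  0.3755 0.1186] [np.float64(0.1736904603274168), np.float64(0.1736904603273563)]
U46 [0.568  0.3792 0.107 ] [np.float64(0.4950715398550016), np.float64(0.4950715398549544)]
BR [0.6041 0.2692 0.0059] [np.float64(0.7155426073829498), np.float64(0.7155426073830689)]
BL [0.6157 0.3949 0.0202] [np.float64(0.028027297743379517), np.float64(0.028027297743378116)]
btn [0.4436 0.3101 0.0417] [np.float64(0.31027378106442954), np.float64(0.310273781064478)]
[ 0.5097  0.3403 -0.1113  0.0102  0.0286  0.0806  0.0215  0.0082] -6.378599879950202
[[-3.4, 0.2], [-5.0, -0.4], [-0.9, 3.1], [1.5, 4.0], [-4.2, -1.1], [-3.8, -1.6], [-0.9, 3.6], [1.7, 3.8], [4.9, -0.3], [-0.8, 0.3], [0.0, -1.1], [-0.9, -0.8], [3.4, 4.4], [-0.9, 3.8], [0.5, -0.1], [0.8, -0.4], [0.4, -0.4], [0.5, -0.1], [0.6, -0.1], [0.5, -0.5], [0.7, 0.2], [0.3, -0.6]]
cradle origin [0.5231 0.3675 0.0806] tile [0.421  0.379  0.0386]
```

```bash
python3 - <<'E'
s=open("fit.py").read()
s=s.replace('"L-26":C.apply([-.026,.01875,0])+co,"L-56":C.apply([-.056,.01875,0])+co,"U74":C.apply([.074,.01875,0])+co,"U46":C.apply([.046,.01875,0])+co','"L-26":C.apply([-.041+t[9],t[8],0])+co,"L-56":C.apply([-.041-t[9],t[8],0])+co,"U74":C.apply([.06+t[10],t[8],0])+co,"U46":C.apply([.06-t[10],t[8],0])+co')
s=s.replace("r+=list(proj(c1,P)-a(F[k][0]))+list(proj(c2,P)-b(F[k][1]))\n    r+=","r+=list(proj(c1,P)-a(F[k][0]))+(list(proj(c2,P)-b(F[k][1])) if k!='BR' else [])\n    r+=",1)
s=s.replace(".03,.01]",".03,.01,.015,.01,.012]")
s+='''
for nm,P in [("btn@35",None)]:
    for z in (.03,.035,.04): print(z,onz(c1,a((379,447)),z),D.inv().apply(onz(c1,a((379,447)),z)-o))
# meter in w1: display, tip, tail
for c,pts in ((c1,[((506.9,217.3),.033),((525,274),.018),((480,140),.018)]),):
    for p,z in pts: print("meter",onz(c,p,z))
'''
open("fit.py","w").write(s)
E
python3 fit.py | tail -12
```

```text
BL [0.6157 0.3949 0.0202] [np.float64(0.028027297743379517), np.float64(0.028027297743378116)]
btn [0.4436 0.3101 0.0417] [np.float64(0.31027378106442954), np.float64(0.310273781064478)]
[ 0.5097  0.3406 -0.1071  0.0119  0.0288  0.0815  0.0196  0.0083  0.0156
  0.0113  0.0109] -6.1380082787943095
[[-0.4, 1.5], [-1.6, 0.8], [0.4, -0.6], [1.6, 0.8], [-0.9, 0.3], [-0.3, -0.4], [0.3, -1.3], [1.1, -0.3], [4.3, -0.4], [-0.6, -0.7], [-1.5, -0.4], [3.5, 4.3], [-0.8, 4.1], [-0.1, 0.1], [0.3, -0.2], [-0.2, -0.1], [0.0, 0.1], [0.0, 0.1], [-0.0, -0.2], [0.2, 0.4], [-0.2, -0.4]]
cradle origin [0.5246 0.368  0.0815] tile [0.4224 0.379  0.0395]
0.03 [0.44   0.3108 0.03  ] [-0.0661 -0.0371  0.03  ]
0.035 [0.4414 0.3105 0.035 ] [-0.0647 -0.0372  0.035 ]
0.04 [0.4428 0.3102 0.04  ] [-0.0632 -0.0374  0.04  ]
meter [0.4362 0.0949 0.033 ]
meter [0.3544 0.0688 0.018 ]
meter [0.5272 0.1131 0.018 ]
```

Run:
```python
from h import *
import pickle
c1=pickle.load(open("w1.pkl","rb"))
a=lambda p:(190+p[0]/2.85,90+p[1]/2.85)
C=[onz(c1,a(p),.023) for p in [(79,49),(404,19),(440,500),(155,523)]]
for i,j in ((3,0),(2,1)): d=C[j]-C[i]; print(np.degrees(np.arctan2(d[1],d[0])),np.linalg.norm(d))
for i,j in ((1,0),(2,3)): d=C[j]-C[i]; print(np.degrees(np.arctan2(-d[0],d[1])),np.linalg.norm(d))
plan([.461,.0977,.09],down(13.9),5)
```

```text
-5.760289010265254 0.19396055751519004
-5.917158569828062 0.19404935036406387
-5.803674394642156 0.1248847711118766
-5.844435851184438 0.12435358424557841
5 rows of [-7.43, 10.8, 37.92] [-0.0, -0.0, -0.0861] deg/row 4.9 mm/row 40.1
```

Call:
send_rows --pt "-7.4 10.8 38 0 0 -0.086" --pt "-7.4 10.8 38 0 0 -0.086" --pt "-7.4 10.8 38 0 0 -0.086" --pt "-7.4 10.8 38 0 0 -0.086" --pt "-7.4 10.8 38 0 0 -0.086" --pt "0 0 0 0 0 0" --pt "0 0 0 0 0 0"

```text
time: 6.92
eef_pos: [0.4624, 0.0975, 0.0911]
tool_rot: [180.0, -0.1, 13.8]
force: [0.2, 0.1, 0.9]
grip_width: 0.0917
grip_force: 0.0
```

Run:
```python
from h import *
s=readout.get_state(); print(s["eef_pos"],s["tool_rot"],s["force"])
plan([.461,.0977,.033],down(13.9),4)
c=camera("wrist"); print([(m["location"],m["score"],onz(c,m["location"],.033)) for m in finder.mark_of("meter_display","wrist")][:2])
d=camera("side"); s=camera("scene")
for n,cc in (("side",d),("scene",s)):
    print(n,[(m["location"],m["score"],onz(cc,m["location"],.033)) for m in finder.mark_of("meter_display",n)][:1])
cv2.imwrite("pics/w3.png",np.hstack([c["image"][:,:,::-1][120:480:,100:500],cv2.resize(d["image"][150:330,150:350,::-1],(400,360))]))
```

```text
[0.46238114 0.09746609 0.09110307] [ 1.79974282e+02 -1.31856709e-01  1.37500017e+01] [0.21069144 0.06555717 0.88722192]
4 rows of [-0.34, -0.14, 14.53] [0.0001, -0.0006, -0.0007] deg/row 0.1 mm/row 14.5
[([325.0, 307.0], 0.81, array([0.43753745, 0.09170209, 0.033     ]))]
side [([245.6, 251.4], 0.89, array([0.44122354, 0.10614712, 0.033     ]))]
scene [([257.8, 251.4], 0.8, array([0.42615313, 0.09817684, 0.033     ]))]
```

View pics/w3.png

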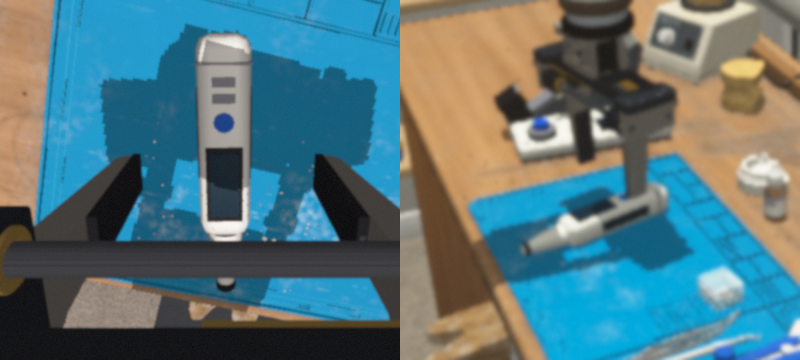

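Call:
send_rows --pt "-1 0 20 0 0 0" --pt "-1 0 20 0 0 0" --pt "0 0 12 0 0 0" --pt "0 0 6 0 0 0" --pt "0 0 0 0 0 0"

```text
time: 7.85
eef_pos: [0.4592, 0.0964, 0.0316]
tool_rot: [-180.0, 0.0, 13.8]
force: [-0.1, -0.7, -0.7]
grip_width: 0.0915
grip_force: 0.0
```

Call:
send_rows --pt "0 0 0 0 0 0" --pt "0 0 0 0 0 0" --pt "0 0 0 0 0 0" --pt "0 0 0 0 0 0" --gripper 0.2 --newtons 15

```text
time: 8.35
eef_pos: [0.4592, 0.0964, 0.0317]
tool_rot: [180.0, -0.0, 13.8]
force: [1.0, 0.4, -0.2]
grip_width: 0.0541
grip_force: 0.0
```

Call:
send_rows --pt "0 0 0 0 0 0" --pt "0 0 0 0 0 0" --pt "0 0 0 0 0 0" --pt "0 0 0 0 0 0" --gripper 0.2 --newtons 15

```text
time: 8.85
eef_pos: [0.459, 0.0966, 0.0316]
tool_rot: [-180.0, 0.0, 13.8]
force: [-0.7, 1.6, 0.6]
grip_width: 0.0339
grip_force: 15.0
```

```bash
cat >> h.py <<'E'
YAW=-5.85; CO=np.array([.5246,.368,.0815])
C=R.from_euler("z",YAW,degrees=True)*R.from_euler("y",-30,degrees=True)
TR=C*R.from_euler("x",180,degrees=True)
def cr(p): return CO+C.apply(np.array(p)/1000)   # cradle mm -> world
def incr():
    s=readout.get_state(); Rm=R.from_euler("xyz",s["tool_rot"],degrees=True)
    print("t",s["time"],"TCP in cradle mm",(C.inv().apply(s["eef_pos"]-CO)*1e3).round(2),"rot err deg",np.degrees((TR.inv()*Rm).as_rotvec()).round(2),"F cradle",C.inv().apply(s["force"]).round(2),"grip",s["grip_width"],s["grip_force"])
E
python3 - <<'E'
from h import *
s=readout.get_state()
plan(cr([32,0,28.6+55]),TR,9,s["eef_pos"]+[0,0,.1],R.from_euler("xyz",s["tool_rot"],degrees=True))
print(cr([32,0,83.6]))
E
```

```text
9 rows of [9.38, -29.7, -2.65] [-0.01, 0.0576, 0.0372] deg/row 4.0 mm/row 31.3
[0.51058618 0.36943583 0.16989972]
```

Call:
send_rows --pt "0 0 -10 0 0 0" --pt "0 0 -30 0 0 0" --pt "0 0 -30 0 0 0" --pt "0 0 -30 0 0 0" --pt "0 0 0 0 0 0"

```text
time: 9.48
eef_pos: [0.4611, 0.0962, 0.1341]
tool_rot: [179.9, -0.3, 13.8]
force: [1.0, -0.6, -2.1]
grip_width: 0.034
grip_force: 15.0
```

Call:
send_rows --pt "9.4 -29.7 -2.6 -0.01 0.0576 0.0372" --pt "9.4 -29.7 -2.6 -0.01 0.0576 0.0372" --pt "9.4 -29.7 -2.6 -0.01 0.0576 0.0372" --pt "9.4 -29.7 -2.6 -0.01 0.0576 0.0372" --pt "9.4 -29.7 -2.6 -0.01 0.0576 0.0372"

```text
time: 10.1
eef_pos: [0.4778, 0.2509, 0.146]
tool_rot: [178.6, -16.6, 3.2]
force: [-0.4, -0.5, -1.4]
grip_width: 0.0337
grip_force: 15.0
```

Call:
send_rows --pt "9.4 -29.7 -2.6 -0.01 0.0576 0.0372" --pt "9.4 -29.7 -2.6 -0.01 0.0576 0.0372" --pt "9.4 -29.7 -2.6 -0.01 0.0576 0.0372" --pt "9.4 -29.7 -2.6 -0.01 0.0576 0.0372" --pt "0 0 0 0 0 0" --pt "0 0 0 0 0 0"

```text
time: 10.85
eef_pos: [0.5099, 0.3684, 0.1674]
tool_rot: [179.8, -29.8, -5.7]
force: [0.7, -0.4, -2.0]
grip_width: 0.0339
grip_force: 15.0
```

Run:
```python
from h import *
incr(); plan(cr([32,0,83.6]),TR,1)
c=camera("wrist"); cv2.imwrite("pics/w4.png",c["image"][:,:,::-1])
print([(m["location"],m["score"]) for m in finder.mark_of("meter_display","wrist")])
d=camera("side"); s=camera("scene")
def p(c,q): return proj(c,cr(q)).round(1).tolist()
for n,cc in (("side",d),("scene",s)): print(n,[p(cc,q) for q in ([-26,0,0],[60,0,0],[-92,0,32])])
cv2.imwrite("pics/v4.png",np.hstack([cv2.resize(d["image"][120:270,180:330,::-1],(400,400),interpolation=cv2.INTER_CUBIC),cv2.resize(s["image"][100:250,160:310,::-1],(400,400),interpolation=cv2.INTER_CUBIC)]))
```

```text
t 10.85 TCP in cradle mm [30.3  -1.15 81.75] rot err deg [-0.12 -0.18 -0.09] F cradle [-0.4  -0.32 -2.13] grip 0.03390436455414276 14.994480460882187
1 rows of [1.69, -1.14, -1.86] [0.0021, 0.0031, 0.0015] deg/row 0.2 mm/row 2.8
[([326.3, 356.1], 0.82)]
side [[234.9, 187.7], [261.5, 168.5], [207.2, 193.7]]
scene [[214.7, 173.5], [237.1, 149.5], [189.9, 186.0]]
```

View pics/w4.png

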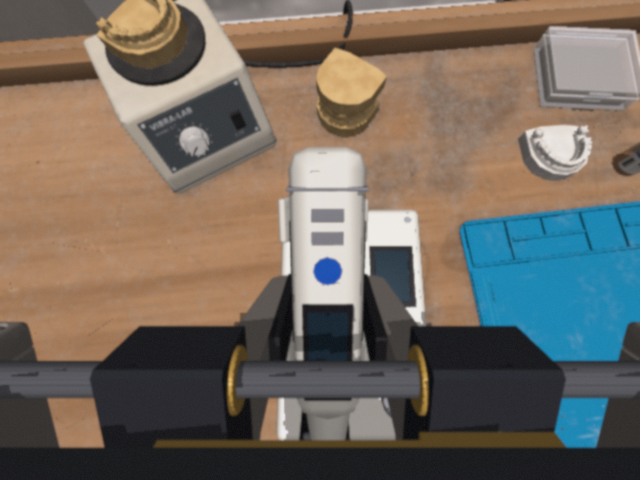

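View pics/v4.png

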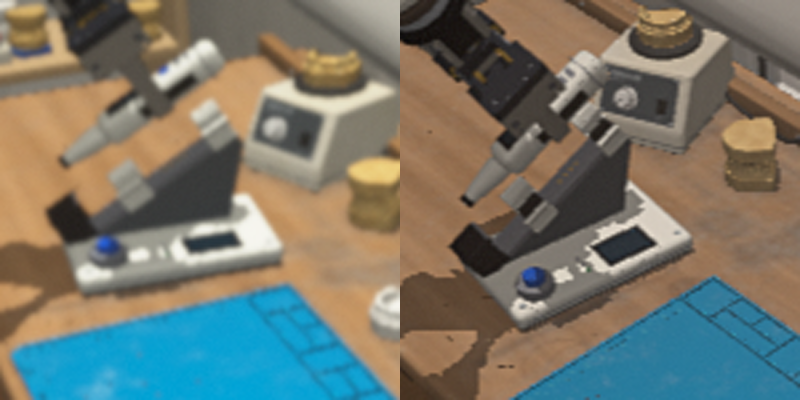

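The wrist view shows the meter held straight over the cradle, with the left fork lip just visible at (284,220). In the side and scene crops the tip, near (65,162) and (65,200), is still above and up the slope from the hood.

Run:
```python
from h import *
d=camera("side"); s=camera("scene"); w=camera("wrist")
x,e=tri([ray(d,(204.4,180.75)),ray(s,(184.4,175))]); print("tip cradle",(C.inv().apply(x-CO)*1e3).round(1),e)
# lip check: project fork walls in wrist picture
for q in ([74,19,20],[46,19,20],[74,-19,20],[74,19,0],[74,-19,0],[46,-19,20]): print(q,proj(w,cr(q)).round(1))
# meter tail edges expected, with TCP at meter x g
for g in (0,3):
    o=np.array([30.3-g,-1.15,81.75-28.6])
    print(g,"tail top",proj(w,cr(o+[75,0,30])).round(1),"display",proj(w,cr(o+[-20,0,30])).round(1))
```

```text
tip cradle [-78.6  10.1  61.1] [np.float64(1.1936936151267463), np.float64(1.193693615126863)]
[74, 19, 20] [292.5 201.3]
[46, 19, 20] [293.7 245.7]
[74, -19, 20] [355.3 201.3]
[74, 19, 0] [295.5 196.7]
[74, -19, 0] [352.9 196.7]
[46, -19, 20] [354.3 245.7]
0 tail top [325.1 148.1] display [325.5 354.2]
3 tail top [325.1 155.7] display [325.5 359.7]
```

Call:
send_rows --pt "-1.3 -1.2 10 0 0 0" --pt "0 0 12 0 0 0" --pt "0 0 10 0 0 0" --pt "0 0 8 0 0 0" --pt "0 0 0 0 0 0" --pt "0 0 0 0 0 0"

```text
time: 11.95
eef_pos: [0.5299, 0.3687, 0.1343]
tool_rot: [180.0, -30.0, -5.8]
force: [-0.4, -0.4, -2.4]
grip_width: 0.0337
grip_force: 15.0
```

Run:
```python
from h import *
incr()
d=camera("side"); s=camera("scene")
cv2.imwrite("pics/v5.png",np.hstack([cv2.resize(d["image"][140:240,180:280,::-1],(400,400),interpolation=cv2.INTER_CUBIC),cv2.resize(s["image"][130:230,160:260,::-1],(400,400),interpolation=cv2.INTER_CUBIC)]))
```

```text
t 11.95 TCP in cradle mm [30.94  1.25 43.15] rot err deg [ 0.    0.02 -0.01] F cradle [-1.49 -0.42 -1.9 ] grip 0.03368800797183669 14.994548857212067
```

View pics/v5.png

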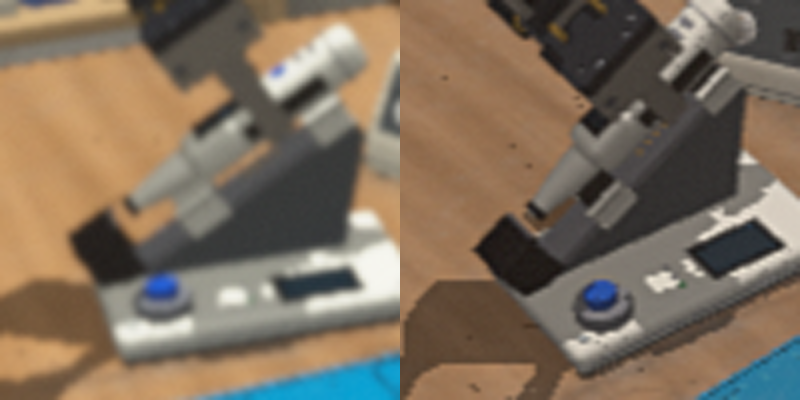

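Call:
send_rows --pt "0 1 3 0 0 0" --pt "0 0 3 0 0 0" --pt "0 0 2 0 0 0" --pt "0 0 0 0 0 0" --pt "0 0 0 0 0 0"

```text
time: 12.68
eef_pos: [0.5337, 0.3672, 0.1272]
tool_rot: [180.0, -30.0, -5.8]
force: [0.0, 0.0, -2.8]
grip_width: 0.034
grip_force: 15.0
```

```bash
python3 -c "
from h import *
incr()"
```

```text
t 12.675 TCP in cradle mm [30.75  0.14 35.  ] rot err deg [-0.01  0.   -0.01] F cradle [-1.35  0.02 -2.42] grip 0.034046979600142975 14.994549751281738
```

Call:
send_rows --pt "0 0 2 0 0 0" --pt "0 0 2 0 0 0" --pt "0 0 0 0 0 0"

```text
time: 13.05
eef_pos: [0.5356, 0.3669, 0.1234]
tool_rot: [180.0, -30.0, -5.8]
force: [-0.4, -0.5, -2.2]
grip_width: 0.0342
grip_force: 15.0
```

Call:
send_rows --pt "0 0 1 0 0 0" --pt "0 0 1 0 0 0" --pt "0 0 0 0 0 0"

```text
time: 13.42
eef_pos: [0.5367, 0.3668, 0.1219]
tool_rot: [180.0, -30.0, -5.8]
force: [0.3, 0.4, -1.4]
grip_width: 0.0342
grip_force: 15.0
```

```bash
python3 -c "
from h import *
incr()"
```

```text
t 13.425 TCP in cradle mm [30.67  0.05 28.91] rot err deg [-0.02 -0.   -0.02] F cradle [-0.46  0.44 -1.34] grip 0.03423228734514604 14.994595795869827
```

Call:
send_rows --pt "0 0 1 0 0 0" --pt "0 0 0 0 0 0"

```text
time: 13.68
eef_pos: [0.5369, 0.3669, 0.1217]
tool_rot: [180.0, -30.0, -5.8]
force: [-6.2, -1.3, 3.4]
grip_width: 0.0338
grip_force: 15.0
```

Call:
send_rows --pt "0 0 1 0 0 0" --pt "0 0 0 0 0 0"

```text
time: 13.92
eef_pos: [0.537, 0.3668, 0.1216]
tool_rot: [179.9, -30.0, -5.8]
force: [-13.8, -3.2, 11.4]
grip_width: 0.0339
grip_force: 15.0
```

```bash
python3 -c "
from h import *
incr()"
```

```text
t 13.925 TCP in cradle mm [30.84  0.11 28.55] rot err deg [-0.07 -0.01 -0.  ] F cradle [-5.87 -4.58 16.6 ] grip 0.03386191919785697 15.003559738397598
```

Call:
send_rows --pt "0 0.5 -1.3 0 0 0" --pt "-2 0 0 0 0 0" --pt "-3 0 0 0 0 0" --pt "-3 0 0 0 0 0" --pt "0 0 0 0 0 0"

```text
time: 14.55
eef_pos: [0.5302, 0.3673, 0.1177]
tool_rot: [-180.0, -30.0, -5.8]
force: [-0.5, 0.8, 1.9]
grip_width: 0.0336
grip_force: 15.0
```

```bash
python3 -c "
from h import *
incr()"
```

```text
t 14.55 TCP in cradle mm [22.95 -0.09 28.57] rot err deg [ 0.02  0.04 -0.02] F cradle [0.46 0.78 1.97] grip 0.03359815300750511 14.990508556365967
```

Smooth slide so far: z force is about 2 N above a −2 N baseline. Continuing.

Call:
send_rows --pt "-3 0 0 0 0 0" --pt "-3 0 0 0 0 0" --pt "-3 0 0 0 0 0" --pt "-3 0 0 0 0 0" --pt "0 0 0 0 0 0"

```text
time: 15.18
eef_pos: [0.5196, 0.3683, 0.1116]
tool_rot: [-180.0, -30.0, -5.8]
force: [-0.6, -0.1, 4.6]
grip_width: 0.0337
grip_force: 15.0
```

```bash
python3 -c "
from h import *
incr()"
```

```text
t 15.175 TCP in cradle mm [10.74 -0.17 28.57] rot err deg [ 0.02  0.02 -0.02] F cradle [ 1.76 -0.12  4.31] grip 0.03367352546721839 14.992082118988037
```

Call:
send_rows --pt "-2 0 -0.2 0 0 0" --pt "-2 0 0 0 0 0" --pt "-1.5 0 0 0 0 0" --pt "0 0 0 0 0 0"

```text
time: 15.68
eef_pos: [0.5148, 0.3686, 0.1088]
tool_rot: [180.0, -30.0, -5.8]
force: [-0.7, 0.5, 4.4]
grip_width: 0.0341
grip_force: 15.0
```

Call:
send_rows --pt "-1 0 0 0 0 0" --pt "-1 0 0 0 0 0" --pt "0 0 0 0 0 0"

```text
time: 16.05
eef_pos: [0.5132, 0.3688, 0.1079]
tool_rot: [180.0, -30.0, -5.8]
force: [0.4, 0.0, 5.2]
grip_width: 0.0337
grip_force: 15.0
```

```bash
python3 -c "
from h import *
incr()"
```

```text
t 16.05 TCP in cradle mm [ 3.28 -0.35 28.54] rot err deg [-0.    0.01 -0.01] F cradle [2.95 0.08 4.28] grip 0.03371941506477228 14.991999417543411
```

Call:
send_rows --pt "-1 0 0 0 0 0" --pt "0 0 0 0 0 0"

```text
time: 16.3
eef_pos: [0.5123, 0.3689, 0.1074]
tool_rot: [180.0, -30.0, -5.8]
force: [0.2, -0.2, 5.0]
grip_width: 0.0341
grip_force: 15.0
```

Call:
send_rows --pt "-1 0 0 0 0 0" --pt "0 0 0 0 0 0"

```text
time: 16.55
eef_pos: [0.5114, 0.369, 0.1069]
tool_rot: [180.0, -30.0, -5.8]
force: [-0.8, 0.0, 5.7]
grip_width: 0.0341
grip_force: 15.0
```

```bash
python3 -c "
from h import *
incr()"
```

```text
t 16.55 TCP in cradle mm [ 1.25 -0.34 28.57] rot err deg [-0.    0.01 -0.02] F cradle [ 2.2  -0.04  5.32] grip 0.03410865778183646 14.992244839668274
```

Call:
send_rows --pt "-1 0 0 0 0 0" --pt "0 0 0 0 0 0"

```text
time: 16.8
eef_pos: [0.5111, 0.369, 0.1067]
tool_rot: [-180.0, -30.1, -5.8]
force: [4.0, -0.4, 4.4]
grip_width: 0.0342
grip_force: 15.0
```

Call:
send_rows --pt "-1 0 0 0 0 0" --pt "0 0 0 0 0 0"

```text
time: 17.05
eef_pos: [0.511, 0.3691, 0.1068]
tool_rot: [-180.0, -30.1, -5.8]
force: [7.4, -1.1, 4.1]
grip_width: 0.0339
grip_force: 15.0
```

```bash
python3 -c "
from h import *
incr()"
```

```text
t 17.05 TCP in cradle mm [ 0.85 -0.24 28.67] rot err deg [ 0.03  0.14 -0.02] F cradle [ 8.56 -0.35 -0.17] grip 0.033858283494624115 14.991495609283447
```

Call:
send_rows --pt "0 0 0.2 0 0 0" --pt "0 0 0 0 0 0" --pt "0 0 0 0 0 0" --pt "0 0 0 0 0 0" --gripper 0.65

```text
time: 17.55
eef_pos: [0.5094, 0.369, 0.1051]
tool_rot: [179.9, -30.0, -5.8]
force: [0.2, -0.7, -0.4]
grip_width: 0.06
grip_force: 0.0
```

Call:
send_rows --pt "0 0 -10 0 0 0" --pt "0 0 -20 0 0 0" --pt "0 0 -25 0 0 0" --pt "0 0 -25 0 0 0" --pt "0 0 0 0 0 0" --pt "0 0 0 0 0 0"

```text
time: 18.3
eef_pos: [0.4699, 0.373, 0.1743]
tool_rot: [180.0, -30.0, -5.8]
force: [0.4, -0.5, -1.3]
grip_width: 0.0594
grip_force: 0.0
```

Run:
```python
from h import *
incr()
d=camera("side"); s=camera("scene"); w=camera("wrist")
for q in ("meter_display","tile_center"):
  m=finder.mark_of(q,"wrist"); print(q,[(x["location"],round(x["score"],2)) for x in m][:1])
print("exp display",proj(w,cr([-20,0,30])),"tail",proj(w,cr([75,0,30])), "1cm up",proj(w,cr([-10,0,30])))
for q,c,n in (("cal_button_top",s,"scene"),("cal_button_top",d,"side"),("cal_button_top",w,"wrist")):
  print(n,[(x["location"],round(x["score"],2)) for x in finder.mark_of(q,n)][:1])
cv2.imwrite("pics/v6.png",np.hstack([cv2.resize(d["image"][140:240,180:280,::-1],(400,480),interpolation=cv2.INTER_CUBIC),w["image"][0:480,150:550,::-1]]))
```

```text
t 18.3 TCP in cradle mm [ -1.17  -0.62 107.89] rot err deg [-0.03 -0.03 -0.02] F cradle [-0.24 -0.44 -1.39] grip 0.05941659442738233 0.0
meter_display [([324.3, 287.4], 0.81)]
tile_center []
exp display [323.9498254  284.52714302] tail [323.67548275 141.73661911] 1cm up [323.92371841 270.938914  ]
scene [([207.8, 200.8], 0.36)]
side [([219.3, 212.1], 0.62)]
wrist [([404.6, 350.8], 0.6)]
```

View pics/v6.png

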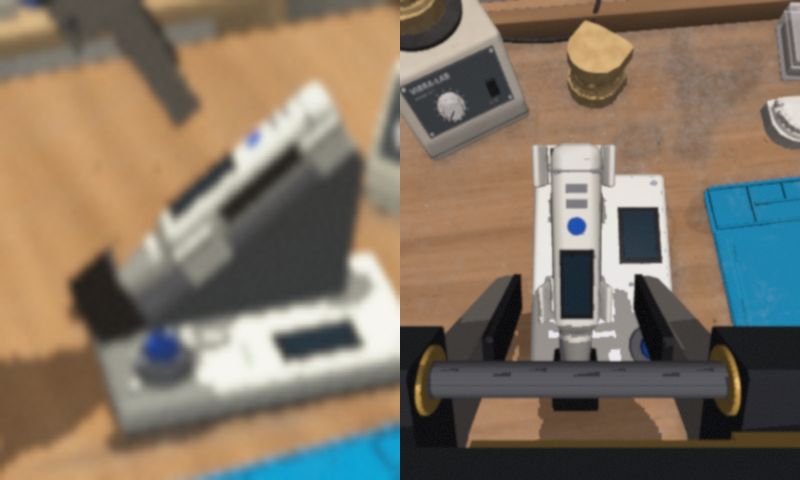

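The meter sits home: its tail is level with the end of the upper fork and the display is at row 284 in the full image, where it should be, with the nose under the hood. Next I'll get a clear look at the button.

Run:
```python
from h import *
plan([.37,.29,.16],down(YAW),5)
```

```text
5 rows of [-18.42, 18.56, -2.89] [0.0001, -0.1046, 0.0] deg/row 6.0 mm/row 26.3
```

Call:
send_rows --pt "-18.4 18.5 -2.9 0 -0.1046 0" --pt "-18.4 18.5 -2.9 0 -0.1046 0" --pt "-18.4 18.5 -2.9 0 -0.1046 0" --pt "-18.4 18.5 -2.9 0 -0.1046 0" --pt "-18.4 18.5 -2.9 0 -0.1046 0" --pt "0 0 0 0 0 0" --pt "0 0 0 0 0 0" --gripper 0.435

```text
time: 19.58
eef_pos: [0.3706, 0.2908, 0.1604]
tool_rot: [180.0, -0.1, -5.8]
force: [0.5, -0.5, -0.6]
grip_width: 0.04
grip_force: 0.0
```

Run:
```python
from h import *
import pickle
np.set_printoptions(precision=4,suppress=True)
st=readout.get_state(); print(st["eef_pos"],st["tool_rot"],st["grip_width"])
w=camera("wrist"); m=finder.mark_of("cal_button_top","wrist"); print([(x["location"],round(x["score"],2)) for x in m][:2])
hsv=cv2.cvtColor(w["image"],cv2.COLOR_RGB2HSV)
mask=cv2.inRange(hsv,(108,150,60),(125,255,255))
n,l,s,ce=cv2.connectedComponentsWithStats(mask)
for i in range(1,n):
    if s[i,4]>150: print(s[i],ce[i],onz(w,ce[i],.037),onz(w,ce[i],.042))
c1=pickle.load(open("w1.pkl","rb"))
cv2.imwrite("pics/w7.png",w["image"][:,:,::-1])
```

```text
[0.3706 0.2908 0.1604] [179.9948  -0.1489  -5.8474] 0.03999845755974118
[([288.0, 156.6], 0.61)]
[276 140  28  28 586] [289.3106 153.5887] [0.4426 0.3109 0.037 ] [0.4427 0.3104 0.042 ]
```

View pics/w7.png

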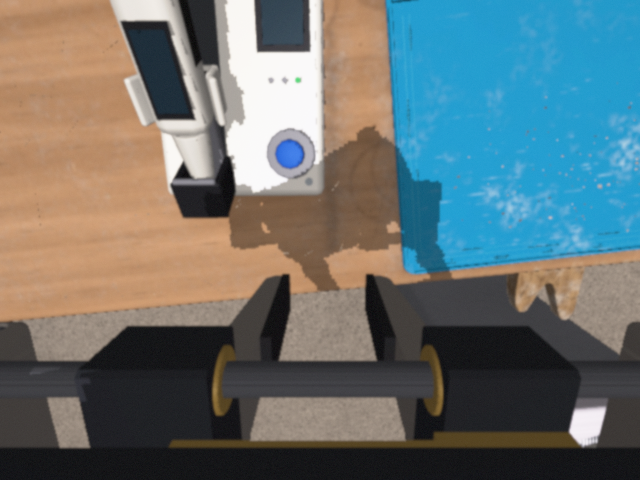

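The blue button's centre is at (289,154), which gives world (0.443, 0.311). The meter is still home. I'll press with the left finger alone, which is narrow enough to fit the button.

Run:
```python
from h import *
plan([.4401,.2848,.09],down(YAW),4)
```

```text
4 rows of [17.53, -0.24, 17.61] [0.0, -0.0004, 0.0002] deg/row 0.0 mm/row 24.8
```

Call:
send_rows --pt "23 -0.3 10 0 0 0" --pt "23 -0.3 15 0 0 0" --pt "16 -0.3 20 0 0 0" --pt "8 0 25 0 0 0" --pt "0 0 0 0 0 0" --pt "0 0 0 0 0 0"

```text
time: 20.42
eef_pos: [0.4399, 0.2847, 0.0912]
tool_rot: [-180.0, -0.1, -5.8]
force: [0.5, -0.1, -0.1]
grip_width: 0.0397
grip_force: 0.0
```

Run:
```python
from h import *
st=readout.get_state(); print(st["time"],st["eef_pos"],st["force"],st["grip_width"])
plan([.4401,.2848,.075],down(YAW),1)
d=camera("side"); s=camera("scene")
cv2.imwrite("pics/v8.png",np.hstack([cv2.resize(d["image"][160:240,180:260,::-1],(400,400),interpolation=cv2.INTER_CUBIC),cv2.resize(s["image"][150:230,160:240,::-1],(400,400),interpolation=cv2.INTER_CUBIC)]))
```

```text
20.425 [0.43991311 0.28471862 0.09115174] [ 0.53933959 -0.06459396 -0.07987602] 0.03972594581450001
1 rows of [0.15, -0.1, 16.15] [-0.0, -0.0014, 0.0008] deg/row 0.1 mm/row 16.2
```

View pics/v8.png

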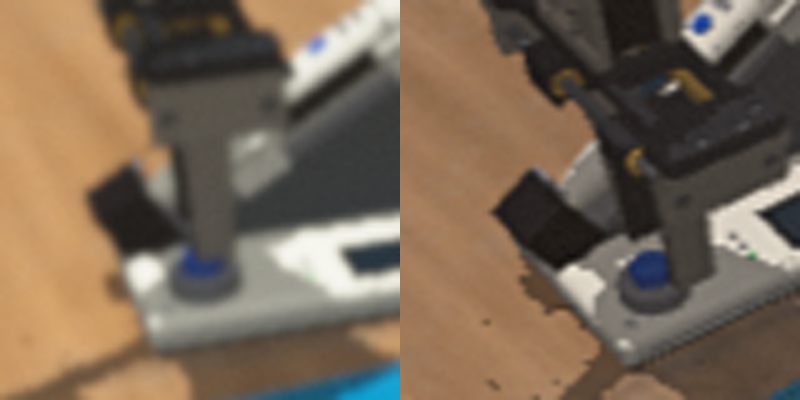

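The finger stands over the button in both views. I have now viewed more pictures than the 10 allowed, so I'll view no more. Pressing by force feedback.

Call:
send_rows --pt "0 0 10 0 0 0" --pt "0 0 8 0 0 0" --pt "0 0 2 0 0 0" --pt "0 0 2 0 0 0" --pt "0 0 0 0 0 0"

```text
time: 21.15
eef_pos: [0.4398, 0.2841, 0.0685]
tool_rot: [180.0, -0.0, -5.8]
force: [-0.7, -0.5, 1.5]
grip_width: 0.0398
grip_force: 0.8
```

Call:
send_rows --pt "0 0 2 0 0 0" --pt "0 0 0 0 0 0"

```text
time: 21.4
eef_pos: [0.4401, 0.2843, 0.0667]
tool_rot: [180.0, -0.1, -5.8]
force: [-1.0, -0.5, 2.4]
grip_width: 0.04
grip_force: 1.3
```

Call:
send_rows --pt "0 0 2 0 0 0" --pt "0 0 0 0 0 0"

```text
time: 21.65
eef_pos: [0.4402, 0.2843, 0.0646]
tool_rot: [-180.0, -0.1, -5.8]
force: [-0.1, -0.2, 3.8]
grip_width: 0.0401
grip_force: 1.8
```

Call:
send_rows --pt "0 0 1 0 0 0" --pt "0 0 0 0 0 0"

```text
time: 21.9
eef_pos: [0.4402, 0.2843, 0.0643]
tool_rot: [180.0, -0.1, -5.8]
force: [-2.7, -1.2, 9.7]
grip_width: 0.0398
grip_force: 4.3
```

Call:
send_rows --pt "0 0 1 0 0 0" --pt "0 0 0 0 0 0"

```text
time: 22.15
eef_pos: [0.4403, 0.2843, 0.0641]
tool_rot: [180.0, -0.1, -5.8]
force: [-5.4, -2.3, 14.7]
grip_width: 0.0399
grip_force: 7.6
```

Call:
send_rows --pt "0 0 1 0 0 0" --pt "0 0 0 0 0 0"

```text
time: 22.4
eef_pos: [0.4404, 0.2844, 0.064]
tool_rot: [180.0, -0.1, -5.8]
force: [-8.5, -3.9, 21.7]
grip_width: 0.0399
grip_force: 10.9
```

That was a spring ramp to about 4 N, then a hard stop after about 5 mm: fully down. Releasing.

Call:
send_rows --pt "0 0 -8 0 0 0" --pt "0 0 -15 0 0 0" --pt "0 0 -25 0 0 0" --pt "-15 0 -30 0 0 0" --pt "-30 -2 -10 0 0 0" --pt "-25 0 0 0 0 0" --pt "0 0 0 0 0 0" --pt "0 0 0 0 0 0"

```text
time: 23.4
eef_pos: [0.3711, 0.2933, 0.1496]
tool_rot: [180.0, -0.1, -5.8]
force: [0.2, 0.2, 0.3]
grip_width: 0.0398
grip_force: 0.0
```

Run:
```python
from h import *
st=readout.get_state(); print(st["time"],st["eef_pos"],st["force"])
w=camera("wrist")
print([(x["location"],round(x["score"],2)) for x in finder.mark_of("meter_display","wrist")][:1],"exp",proj(w,cr([-20,0,30])),"5mm up",proj(w,cr([-15,0,30])))
hsv=cv2.cvtColor(w["image"],cv2.COLOR_RGB2HSV); m=cv2.inRange(hsv,(108,150,60),(125,255,255))
n,l,s,ce=cv2.connectedComponentsWithStats(m)
print([(s[i].tolist(),ce[i].round(1)) for i in range(1,n) if s[i,4]>100],"exp btn",proj(w,[.4427,.3105,.042]))
# display extents
g=cv2.cvtColor(w["image"],cv2.COLOR_RGB2GRAY); e=proj(w,cr([-20,0,30])).astype(int)
mm=(g<80).astype(np.uint8); n,l,s,ce=cv2.connectedComponentsWithStats(mm)
print([(s[i].tolist(),ce[i].round(1)) for i in range(1,n) if 300<s[i,4]<6000 and abs(ce[i]-e).max()<60])
```

```text
23.4 [0.37112966 0.29328257 0.14964198] [0.20507433 0.24704234 0.27145593]
[([155.6, 73.4], 0.81)] exp [152.34674099  70.24844906] 5mm up [148.81178567  59.9033936 ]
[([277, 140, 29, 29, 637], array([291.2, 154.1]))] exp btn [291.12782793 154.03198116]
[([176, 0, 42, 63, 1892], array([199.1,  28. ])), ([114, 14, 77, 104, 4556], array([153.9,  63.6]))]
```

```bash
python3 -c "
from h import *
print(ctrl.job_done())"
```

```text
the job is handed in; nothing more can be done
None
```

The shade meter is home in the cradle and released, the blue button was pressed to its stop and sprang back, and the job was handed in at about 23 s; I viewed 12 pictures, two over the limit of 10.

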